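Push a toppled ramekin and candle tin back onto their bases

TASK

A ramekin and a tin with a candle in it have been knocked onto their sides on the wooden board over the hob. With the fingertips, gently push each one over so that it stands on its base again, mouth and candle up, close to where it lay: only push, never pinch, lift or carry them. Leave everything else on the board where it is.

Things in the scene. Friction and masses are not known exactly. Their poses are not given: they have to be found in the camera images.
- board: Plain wooden cover board laid level over the burner grates and fixed there: 480 mm (its x) by 680 mm (its y), 18 mm thick. Origin: centre of its underside; its top face lies 18 mm above the origin. Low wire handle bars stand 24 mm high at the middle of its left and right edges, 12 mm in from the edge.
- ramekin: White open ramekin lying on its side, mouth facing any way. 40 mm high, 72 mm across the base, 78 mm the rim, wall 4 mm, 0.19 kg; can roll. Origin: centre of the underside of its base; z axis: from the base out through the mouth (5 deg above level as it lies, straight up when standing). Lying: origin 36 mm, top of its rim 77 mm over the board. Top pushed 25 deg over towards the base end, it drops onto its base.
- candle_tin: Straight round metal tin with a candle (wick showing, wax recessed) lying on its side, facing any way. 75 mm across, 42 mm high, 0.16 kg; can roll. Origin: centre of the underside of its base; z axis: from the base out through the candle end (3 deg above level as it lies, straight up when standing). Lying: origin 35 mm, top 75 mm over the board. Top pushed 35 deg over towards the base end, it drops onto its base.
- egg_cup: White egg cup, 49 mm across, 61 mm high. A bystander, not to be disturbed. Origin: centre of its underside.
- mill_2: Small glass shaker with a grey top, 44 mm across, 90 mm high. A bystander, not to be disturbed. Origin: centre of its underside.
- jar_1: Glass jar with a wide round lid, 55 x 59 x 75 mm high, near the board's far left. A bystander, not to be disturbed. Origin: centre of its underside.
- mill_1: Wooden pepper mill, 58 mm across, 130 mm high, at the back of the board. A bystander, not to be disturbed. Origin: centre of its underside.
- measuring_cup_1: Metal measuring cup with a flat handle, 75 x 136 x 43 mm high, near the board's far right. A bystander, not to be disturbed. Origin: centre of its underside.
- peeler_1: Vegetable peeler, 170 x 25 x 18 mm, lying along the board's near edge, left. A bystander, not to be disturbed. Origin: centre of its underside.
- pastry_brush: Pastry brush, 175 x 38 x 10 mm, lying along the board's near edge, right. A bystander, not to be disturbed. Origin: centre of its underside.

How it is judged:
At the end, for the whole second after the job is handed in: The ramekin and the candle tin stand on their bases on the board, mouth and candle up (within 7 degrees), at rest, each with its base centre within 10 cm of where it began (angle between each of ramekin, candle_tin's own z axis and vertical below 0.12 rad and z of ramekin in the frame of board between 0.012 and 0.026 m and distance of each of ramekin, candle_tin from where it was at the start of the episode below 0.1 m and linear speed of each of ramekin, candle_tin below 0.02 m/s and z of candle_tin in the frame of board between 0.012 and 0.026 m); the robot touches nothing.
It fails at once if the ramekin or the candle tin is lifted off the board (z of any of ramekin, candle_tin in the frame of board above 0.078 m).
It fails at once if the ramekin or the candle tin is pinched or pressed with more than 25 N (contact force between the fingers and ramekin above 25 N or contact force between the fingers and candle_tin above 25 N).
It fails at once if the ramekin or the candle tin is carried or shoved more than 10 cm from its starting place (distance of any of ramekin, candle_tin from where it was at the start of the episode above 0.1 m).
It fails at once if something else on the board is moved by more than 25 mm (distance of any of egg_cup, mill_2, jar_1, mill_1, measuring_cup_1, peeler_1, pastry_brush from where it was at the start of the episode above 0.025 m).
It also fails if it takes over 38 s, if anything falls off the work surface, if the arm or the gripper's body presses on something with over 40 N, if the wrist force passes 120 N, or if a joint passes its speed limit or range.

ROBOT

A 7-joint arm with a two-finger parallel gripper is mounted at the origin on a cart in front of the work surface, level with it; the furniture and walls round the work are solid. World frame = base frame: x ahead of the robot, y to its left, z up, the work surface at z = 0. Lengths are in m, angles in rad, forces in N, time in s.
With the tool pointing down it reaches from about 0.425 to 0.925 m from the base axis. Payload 6.8 kg.
Tool frame: the origin (TCP) lies at the very end of the fingers, on their centre line; the grasp point (between the pads) lies 19 mm behind it (bot.grasp_offset is the distance from the TCP to the grasp point, in m); z points along the fingers, y is the direction in which the jaws open and shut (so a half turn about z gives the same grasp; the last joint's range is limited). The gripper opens to 85 mm and grips with 20 to 120 N. Pads are 22 mm wide; open, the fingers measure 114 mm over their backs; the gripper's body (76 mm by 85 mm) begins 54 mm behind the grasp point. The pads swing forward as they close: fully open they stand 13 mm farther back than shut.
Start: joints at [1.233, 0.477, 0.022, 1.555, -0.011, 1.109, -0.083], TCP at [0.154, -0.657, 0.231] pointing down, gripper open.
Joint ranges: [-2.96, 2.96], [-0.34, 2.1], [-1.41, 1.46], [0.24, 2.44], [-1.37, 4.51], [0.17, 1.92], [-2.96, 2.96]. Speed limits (rad/s): [2.39, 2.39, 3.14, 3.14, 3.14, 3.14, 3.14].

INTERFACE

Orientations are given as a unit quaternion [w, x, y, z].
In Python, from station import monitor, cams, bot, finder gives the robot as it stands.
- The arm moves only by the tool jog_arm, never from a script. Its argument "plan" is a list of rows, each an object of numbers: "x", "y", "z": the shift along the tool's x, y, z as a fraction of full scale; "wx", "wy", "wz": the turn, a rotation vector about the tool's x, y, z as a fraction of full scale. A call has 1 to 12 rows; each row is the pose to reach, as a shift and turn from the pose measured when the call began, along the tool's axes at that moment, turning the shorter way round; what a row does not reach only later rows make up. Full scale, the value 1, is 20 cm for a shift and 180 degrees for a turn. A row lasts 1/12 s, in which the tool goes at most 41.7 mm and 7.16 degrees, less where a joint would pass 70% of its speed; a pose out of reach is approached as far as the arm can. A call with a number of a shift or a turn outside -1 to 1 is refused whole. A call with a gripper value outside its range is refused whole. "hand" is the opening, from -1 (shut) to 1 (fully open), set as the call begins (left out, the last holds). The fingers move at their own pace and stop on an object; "grip_force" is the grip in N (left out, the last holds). Time passes only in rows, so rows that repeat a pose let the fingers close. It gives the time, the measured TCP pose, the force and the opening at its end, in the units of the state.
- monitor.get_obs(): the state, without advancing time (a new reading comes with each control period).
- cams.read_camera(name): name is "scene" or "top" or "wrist"; returns the picture (420x560x3 uint8, red, green, blue); there is no depth.
- cams.get_calibration(name): a dict with "fx", "fy", "cx", "cy" (pixels), "extrinsics" (4x4, takes a point from world to camera coordinates). Camera axes: x right, y down, z forward; pixel columns grow to the right and rows downward; lengths in m; the calibration is good to about 2 mm. The wrist camera is an equidistant fisheye: a pixel r from the principal point sees the ray r / f radians off the axis. A picture is of the moment at which its call begins: read the wrist's pose just before it. get_calibration takes no time and is no camera call; for the wrist camera it gives the pose at the moment of the call.
- bot.hand_in(): hands the job in, once; it reports no verdict.
Trained networks look in the newest picture that a camera, given by its name, has taken for a name from the list of things; names that differ only in an ending like _2 or _b are one class to them, and where a whole thing is asked for, a point or a joint stands for the part that bears it (a point fixed in the world has none). Each returns a list of dicts, best first, with "confidence" (0 to 1); they miss things now and then, are a little off and sometimes report something else, mostly with a low value. They report only what shows in the picture. A call takes as long as a camera call.
- finder.find_in(camera, target): "bbox" ([left, top, width, height] in pixels, round what is visible of it).
- finder.place_of(camera, target): "location" ([column, row] in pixels: a listed point, or the origin of a listed thing).
The state is a dict: "t": time; "q": joint angles; "joint_vel": joint speeds; "joint_torque": joint torques, N m; "eef_pos": TCP position; "tool_rot": TCP orientation; "contact_force": force on the tool from outside, world axes, zero at the start; "torque": the same for the moment, N m; "gripper_width": opening from 0.0 (shut) to 1.0 (fully open).
Only numpy, scipy, OpenCV 4.12 (cv2) and the standard library are available. Lean on these libraries where they do the work, as an engineer would, in place of code of your own. Each camera call takes 0.05 s, during which the arm holds its last target. There are 200 camera calls.

## Working session

There is one attempt and no reset: what is moved stays moved. The work goes in short steps, Python scripts to look and compute and a tool call to move; the robot and the scene stay as the last step left them, time stands still between calls to the robot, and variables do not carry over. Pictures are saved under pics/ and viewed, about 8 in all and at most 12, crops included, and the job is handed in when it is done.

Besides the shell and the picture viewer there is one more tool, called after "Call:" as name(argument=value, ...) on one line, values as JSON. jog_arm: Moves the arm, as the interface text tells. Shift numbers are shares of 20 cm and turn numbers shares of 180 degrees, none past 1 either way. Its arguments: {"type":"object","properties":{"plan":{"type":"array","items":{"type":"object","properties":{"x":{"type":"number","minimum":-1,"maximum":1},"y":{"type":"number","minimum":-1,"maximum":1},"z":{"type":"number","minimum":-1,"maximum":1},"wx":{"type":"number","minimum":-1,"maximum":1},"wy":{"type":"number","minimum":-1,"maximum":1},"wz":{"type":"number","minimum":-1,"maximum":1}}}},"hand":{"type":"number"},"grip_force":{"type":"number"}},"required":["plan"]}

```bash
ls; mkdir -p pics; python3 - <<'E'
from station import monitor,cams,bot,finder
import cv2,numpy as np
o=monitor.get_obs(); print(o)
for n in ("top","scene"):
    im=cams.read_camera(n); cv2.imwrite(f"pics/{n}0.png",im[:,:,::-1])
    c=cams.get_calibration(n); print(n,c)
    for t in ("ramekin","candle_tin","board","egg_cup","mill_2","mill_1","measuring_cup_1","jar_1"):
        print(t,[(np.round(d["bbox"]),round(d["confidence"],2)) for d in finder.find_in(n,t)[:2]],[(np.round(d["location"],1),round(d["confidence"],2)) for d in finder.place_of(n,t)[:2]])
print(monitor.get_obs()["t"])
E
```

```text
pics
{'t': 0.0, 'q': array([ 1.23285927,  0.47780979,  0.02233121,  1.55646432, -0.01149519,
        1.10927272, -0.08308527]), 'joint_vel': array([-1.22557082e-03, -6.97032049e-04, -1.28013071e-03,  1.20048637e-03,
       -1.40240303e-03, -6.77585041e-04, -9.76227753e-05]), 'joint_torque': array([ 2.70537821e-04, -5.96452045e+01,  1.60841949e+00, -2.81199610e+01,
        1.25552362e-02,  9.17872967e-03, -1.61556965e-06]), 'eef_pos': array([ 0.15363214, -0.65667634,  0.23031361]), 'tool_rot': array([-8.96653875e-04,  9.93401083e-01,  1.14688514e-01, -1.72223503e-04]), 'contact_force': array([-0.95385812,  0.34624521,  1.01841714]), 'torque': array([ 0.00782541, -0.01978249,  0.02209704]), 'gripper_width': 0.9984788541444619}
top {'fx': 445.40530031044017, 'fy': 445.40530031044017, 'cx': 281.81749371594947, 'cy': 209.80338032046248, 'extrinsics': array([[ 0.00538921, -0.99985205, -0.01633509,  0.00756685],
       [-0.99615513, -0.00393945, -0.08751816,  0.55399117],
       [ 0.08744086,  0.01674394, -0.99602898,  1.06401229],
       [ 0.        ,  0.        ,  0.        ,  1.        ]
[... 1408 characters left out ...]
, 241.4]), 0.66)]
board [(array([111., 130., 316., 260.]), 0.77)] [(array([282.6, 226.8]), 0.59)]
egg_cup [(array([286., 204.,  18.,  34.]), 0.73)] [(array([292.5, 225.9]), 0.64)]
mill_2 [(array([308., 216.,  18.,  35.]), 0.97), (array([192., 170.,  29.,  51.]), 0.61)] [(array([208.8, 210.6]), 0.84), (array([317.1, 246. ]), 0.68)]
mill_1 [(array([308., 216.,  18.,  35.]), 0.97), (array([192., 170.,  29.,  51.]), 0.61)] [(array([208.8, 210.6]), 0.84), (array([317.1, 246. ]), 0.68)]
measuring_cup_1 [(array([245., 139.,  36.,  35.]), 0.76), (array([284., 202.,  22.,  35.]), 0.66)] [(array([266.9, 163.1]), 0.67)]
jar_1 [(array([163., 214.,  23.,  40.]), 0.98)] [(array([178.3, 239.9]), 0.73)]
1.7
```

```bash
python3 - <<'E'
import cv2,numpy as np
a=cv2.imread("pics/top0.png")[85:315,135:450]; b=cv2.imread("pics/scene0.png")[130:340,140:390]
cv2.imwrite("pics/a.png",cv2.resize(a,None,fx=2.5,fy=2.5,interpolation=3)); cv2.imwrite("pics/b.png",cv2.resize(b,None,fx=2.8,fy=2.8,interpolation=3))
E
```

```text
(no output)
```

View pics/a.png

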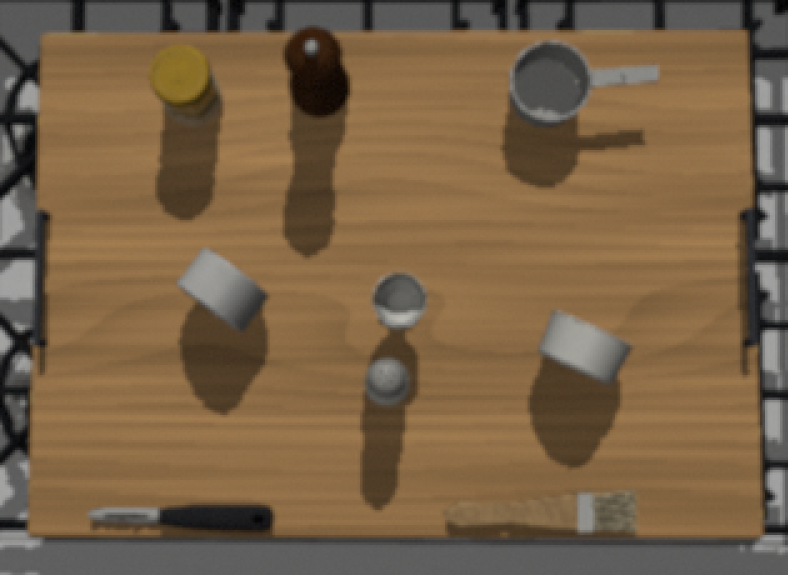

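View pics/b.png

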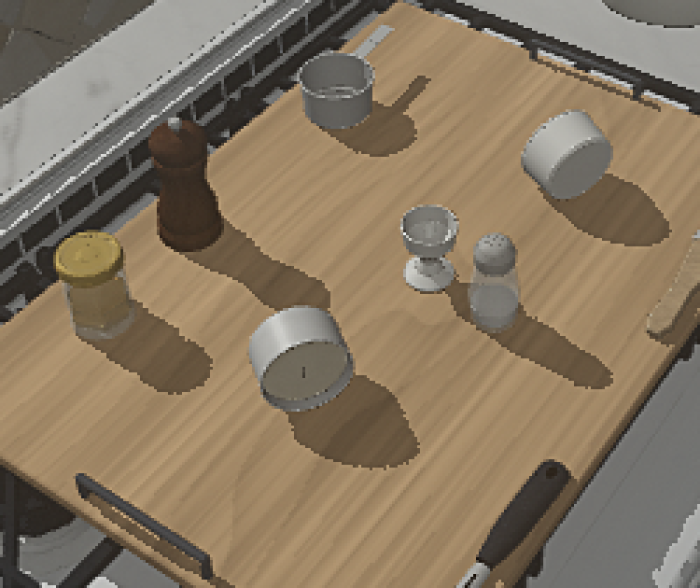

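Top view (pic 1): tin at (222,290), ramekin at (585,347). Scene view (pic 2): the tin's candle end faces the camera, i.e. (−x,+y), and the ramekin shows its base, so its mouth faces away (+x,−y). Next I fit silhouettes for position and yaw.

```bash
cat > fit.py <<'E'
import cv2,numpy as np
from scipy.optimize import minimize
from station import cams
C={n:cams.get_calibration(n) for n in ("top","scene")}
def proj(n,P):
    c=C[n]; E=c["extrinsics"]; q=np.atleast_2d(P)@E[:3,:3].T+E[:3,3]
    return np.c_[c["fx"]*q[:,0]/q[:,2]+c["cx"],c["fy"]*q[:,1]/q[:,2]+c["cy"]]
def tri(u,v):
    M=[np.diag([0,0,0])]*2
    P=[np.array([[C[n]["fx"],0,C[n]["cx"]],[0,C[n]["fy"],C[n]["cy"]],[0,0,1]])@C[n]["extrinsics"][:3] for n in("top","scene")]
    X=cv2.triangulatePoints(P[0],P[1],np.array(u,float),np.array(v,float)).ravel(); return X[:3]/X[3]
def ray(n,uv,z):
    c=C[n];E=c["extrinsics"];R=E[:3,:3].T;o=-R@E[:3,3]
    d=R@[(uv[0]-c["cx"])/c["fx"],(uv[1]-c["cy"])/c["fy"],1]; return o+d*(z-o[2])/d[2]
A=np.linspace(0,2*np.pi,48)
def cyl(o,yaw,el,r0,r1,h):
    z=np.array([np.cos(yaw)*np.cos(el),np.sin(yaw)*np.cos(el),np.sin(el)]); a=np.array([-np.sin(yaw),np.cos(yaw),0]); b=np.cross(z,a)
    ring=np.outer(np.cos(A),a)+np.outer(np.sin(A),b); return np.r_[o+r0*ring,o+h*z+r1*ring]
S={"ramekin":(np.deg2rad(5),.036,.039,.04,.036),"candle_tin":(np.deg2rad(3),.0375,.0375,.042,.035)}
def sil(n,P,s=4):
    m=np.zeros((420*s,560*s),np.uint8); h=cv2.convexHull(((proj(n,P)+.5)*s).astype(np.float32)); cv2.fillPoly(m,[h.astype(np.int32)],1); return m
E
python3 - <<'E'
from fit import *
for k,u,v in (("egg",(295.4,205.6),(292.5,225.9)),("mill2",(285.2,238.5),(317.1,246)),("jar",(211.2,117.4),(178.3,239.9)),("cup",(364.9,121.6),(266.9,163.1)),("board",(291.3,196.1),(282.6,226.8)),("ram",(366.9,232),(347.2,189.8)),("tin",(229,193.2),(244.7,250.9))): print(k,tri(u,v).round(3))
I={n:cv2.imread(f"pics/{n}0.png") for n in C}
BB={("ramekin","top"):(351,208,34,32),("ramekin","scene"):(325,168,36,35),("candle_tin","top"):(204,182,41,38),("candle_tin","scene"):(226,237,42,42)}
def mask(k,n):
    x,y,w,h=BB[k,n]; x-=3;y-=3;w+=6;h+=6
    m=np.zeros((420,560),np.uint8); f=I[n].astype(int)[y:y+h,x:x+w]
    m[y:y+h,x:x+w]=(f[...,2]-f[...,0]<0.22*f.max(2))
    cnt,lab,st,_=cv2.connectedComponentsWithStats(m); i=1+np.argmax(st[1:,4]); m=(lab==i).astype(np.uint8)
    c,_=cv2.findContours(m,0,2)
    return cv2.resize(m,None,fx=4,fy=4,interpolation=0)
for k,yaw0,o2 in (("ramekin",-.4,(366.9,232)),("candle_tin",2.5,(229,193.2))):
    M={n:mask(k,n) for n in C}; el,r0,r1,h,zo=S[k]
    bt=.048; o=ray("top",o2,bt+zo)
    def f(p):
        P=cyl(np.array([p[0],p[1],p[3]+zo]),p[2]*5,el,r0,r1,h); c=0
        for n in C:
            s=sil(n,P); c-= (s&M[n]).sum()/(s|M[n]).sum()
        return c
    for yw in (yaw0,):
        p0=np.array([o[0],o[1],yw/5,bt]); sx=np.array([p0]+[p0+d for d in np.diag([.02,.02,.08,.02])])
        r=minimize(f,p0,method="Nelder-Mead",options=dict(initial_simplex=sx,maxiter=250,xatol=1e-4,fatol=1e-4))
        print(k,o.round(3),r.x[:2].round(4),"yaw",np.rad2deg(r.x[2]*5).round(1),"board z",r.x[3].round(4),"iou",-r.fun/2, [int(M[n].sum()/16) for n in C])
E
```

```text
egg [ 0.561 -0.022  0.074]
mill2 [ 0.481 -0.     0.072]
jar [0.763 0.174 0.078]
cup [ 0.76  -0.186  0.073]
board [ 0.584 -0.012  0.065]
ram [ 0.5   -0.181  0.105]
tin [0.585 0.13  0.108]
ramekin [ 0.498 -0.186  0.084] [ 0.4982 -0.175 ] yaw -26.0 board z 0.0717 iou 0.9173878190934078 [609, 727]
candle_tin [0.587 0.132 0.083] [0.5854 0.1298] yaw 142.8 board z 0.0723 iou 0.9041923999808232 [618, 1054]
```

```bash
cat > go.py <<'E'
import numpy as np
from scipy.spatial.transform import Rotation as R
from station import monitor
def go(*T):
    o=monitor.get_obs(); q=o["tool_rot"]; r=R.from_quat(np.r_[q[1:],q[0]])
    print("t",round(o["t"],2),"pos",o["eef_pos"].round(4),"F",o["contact_force"].round(1),"q",o["q"].round(2))
    for x,y,z,yaw in T:
        a=np.deg2rad(yaw); X=[np.cos(a),np.sin(a),0]; Z=[0,0,-1]; Y=np.cross(Z,X)
        w=(r.inv()*R.from_matrix(np.c_[X,Y,Z])).as_rotvec()/np.pi
        print((x,y,z,yaw),"shift",(r.inv().apply(np.array([x,y,z])-o["eef_pos"])/.2).round(3),"w",w.round(4))
E
python3 -c "
from go import *
go((.30,-.5,.25,154),(.574,-.212,.25,154))"
```

```text
t 1.7 pos [ 0.1538 -0.6573  0.2313] F [-0.4 -0.2 -0.1] q [ 1.23  0.48  0.02  1.56 -0.01  1.11 -0.08]
(0.3, -0.5, 0.25, 154) shift [ 0.891 -0.599 -0.094] w [ 0.      0.     -0.7824]
(0.574, -0.212, 0.25, 154) shift [ 2.553 -1.689 -0.094] w [ 0.      0.     -0.7824]
```

Call:
jog_arm(plan=[{"x": 0.9,"y": -0.6,"z": -0.1,"wz": -0.5},{"x": 0.9,"y": -0.6,"z": -0.1,"wz": -0.5},{"x": 0.9,"y": -0.6,"z": -0.1,"wz": -0.5},{"x": 0.9,"y": -0.6,"z": -0.1,"wz": -0.5},{"x": 0.9,"y": -0.6,"z": -0.1,"wz": -0.5},{"x": 0.9,"y": -0.6,"z": -0.1,"wz": -0.5},{"x": 0.9,"y": -0.6,"z": -0.1,"wz": -0.5},{"x": 0.9,"y": -0.6,"z": -0.1,"wz": -0.5}], hand=-1)

```text
invalid input at $.plan[0]: expected keys x, y, z, wx, wy, wz
```

```bash
python3 -c "
from go import *
go((.45,-.34,.25,154),(.574,-.212,.25,154))"
```

```text
t 1.7 pos [ 0.1538 -0.6573  0.2313] F [-0.4 -0.2 -0.1] q [ 1.23  0.48  0.02  1.56 -0.01  1.11 -0.08]
(0.45, -0.34, 0.25, 154) shift [ 1.804 -1.207 -0.094] w [ 0.      0.     -0.7824]
(0.574, -0.212, 0.25, 154) shift [ 2.553 -1.689 -0.094] w [ 0.      0.     -0.7824]
```

Call:
jog_arm(plan=[{"x": 0.9,"y": -0.6,"z": -0.1,"wx": 0,"wy": 0,"wz": -0.4},{"x": 0.9,"y": -0.6,"z": -0.1,"wx": 0,"wy": 0,"wz": -0.4},{"x": 0.9,"y": -0.6,"z": -0.1,"wx": 0,"wy": 0,"wz": -0.4},{"x": 0.9,"y": -0.6,"z": -0.1,"wx": 0,"wy": 0,"wz": -0.4},{"x": 0.9,"y": -0.6,"z": -0.1,"wx": 0,"wy": 0,"wz": -0.4},{"x": 0.9,"y": -0.6,"z": -0.1,"wx": 0,"wy": 0,"wz": -0.4},{"x": 0.9,"y": -0.6,"z": -0.1,"wx": 0,"wy": 0,"wz": -0.4}], hand=-1)

```text
t: 2.28
eef_pos: [0.3061, -0.496, 0.2523]
tool_rot: [0.001, 0.848, 0.531, 0.001]
contact_force: [0.1, -0.3, -0.0]
gripper_width: 0.01
```

```bash
python3 -c "
from go import *
go((.45,-.34,.25,154),(.574,-.212,.25,154))"
```

```text
t 2.28 pos [ 0.3061 -0.496   0.2523] F [ 0.1 -0.3 -0. ] q [ 1.09  0.32 -0.23  1.75  0.08  1.08  0.39]
(0.45, -0.34, 0.25, 154) shift [1.016 0.307 0.013] w [ 8.000e-04  3.000e-04 -4.995e-01]
(0.574, -0.212, 0.25, 154) shift [1.863 0.585 0.014] w [ 8.000e-04  3.000e-04 -4.995e-01]
```

Call:
jog_arm(plan=[{"x": 1.0,"y": 0.3,"z": 0,"wx": 0,"wy": 0,"wz": -0.5},{"x": 1.0,"y": 0.3,"z": 0,"wx": 0,"wy": 0,"wz": -0.5},{"x": 1.0,"y": 0.3,"z": 0,"wx": 0,"wy": 0,"wz": -0.5},{"x": 1.0,"y": 0.3,"z": 0,"wx": 0,"wy": 0,"wz": -0.5},{"x": 1.0,"y": 0.3,"z": 0,"wx": 0,"wy": 0,"wz": -0.5},{"x": 1.0,"y": 0.3,"z": 0,"wx": 0,"wy": 0,"wz": -0.5},{"x": 1.0,"y": 0.3,"z": 0,"wx": 0,"wy": 0,"wz": -0.5}])

```text
t: 2.87
eef_pos: [0.4506, -0.3384, 0.2531]
tool_rot: [0.001, 0.543, 0.84, 0.001]
contact_force: [-0.6, -0.3, 0.1]
gripper_width: 0.003
```

```bash
python3 -c "
from go import *
go((.574,-.212,.25,154),(.574,-.212,.134,154))"
```

```text
t 2.87 pos [ 0.4506 -0.3384  0.2531] F [-0.6 -0.3  0.1] q [ 0.92  0.31 -0.47  1.78  0.16  1.09  0.81]
(0.574, -0.212, 0.25, 154) shift [0.323 0.822 0.018] w [ 0.0008  0.0006 -0.2211]
(0.574, -0.212, 0.134, 154) shift [0.324 0.82  0.598] w [ 0.0008  0.0006 -0.2211]
```

Call:
jog_arm(plan=[{"x": 0.32,"y": 0.82,"z": 0.02,"wx": 0,"wy": 0,"wz": -0.22},{"x": 0.32,"y": 0.82,"z": 0.02,"wx": 0,"wy": 0,"wz": -0.22},{"x": 0.32,"y": 0.82,"z": 0.02,"wx": 0,"wy": 0,"wz": -0.22},{"x": 0.32,"y": 0.82,"z": 0.02,"wx": 0,"wy": 0,"wz": -0.22},{"x": 0.32,"y": 0.82,"z": 0.02,"wx": 0,"wy": 0,"wz": -0.22},{"x": 0.32,"y": 0.82,"z": 0.02,"wx": 0,"wy": 0,"wz": -0.22},{"x": 0.32,"y": 0.82,"z": 0.2,"wx": 0,"wy": 0,"wz": -0.22},{"x": 0.32,"y": 0.82,"z": 0.4,"wx": 0,"wy": 0,"wz": -0.22},{"x": 0.32,"y": 0.82,"z": 0.6,"wx": 0,"wy": 0,"wz": -0.22},{"x": 0.32,"y": 0.82,"z": 0.6,"wx": 0,"wy": 0,"wz": -0.22}])

```text
t: 3.7
eef_pos: [0.5689, -0.2121, 0.126]
tool_rot: [-0.005, 0.227, 0.974, 0.001]
contact_force: [-2.6, 0.3, -0.1]
gripper_width: -0.002
```

```bash
python3 -c "
from go import *
from fit import *
u=np.array([np.cos(np.deg2rad(-26)),np.sin(np.deg2rad(-26))])
o=np.array([.498,-.177])
go(*[(*(o+d*u),.134,154) for d in (.085,.05,.0)])
im=[cams.read_camera(n)[:,:,::-1] for n in('scene','top')]
a=cv2.resize(im[0][120:270,260:440],(720,600),interpolation=3)
cv2.imwrite('pics/c.png',a);cv2.imwrite('pics/c2.png',im[1])
"
```

```text
t 3.7 pos [ 0.5689 -0.2121  0.126 ] F [-2.6  0.3 -0.1] q [ 0.7   0.56 -0.6   1.78  0.38  0.93  1.05]
(np.float64(0.5743974939354292), np.float64(-0.21426154747707157), 0.134, 154) shift [-0.029  0.002 -0.04 ] w [-0.0001 -0.0032 -0.0011]
(np.float64(0.5429397023149584), np.float64(-0.19891855733945385), 0.134, 154) shift [ 0.146  0.002 -0.038] w [-0.0001 -0.0032 -0.0011]
(np.float64(0.498), np.float64(-0.177), 0.134, 154) shift [ 0.396  0.001 -0.036] w [-0.0001 -0.0032 -0.0011]
```

View pics/c.png

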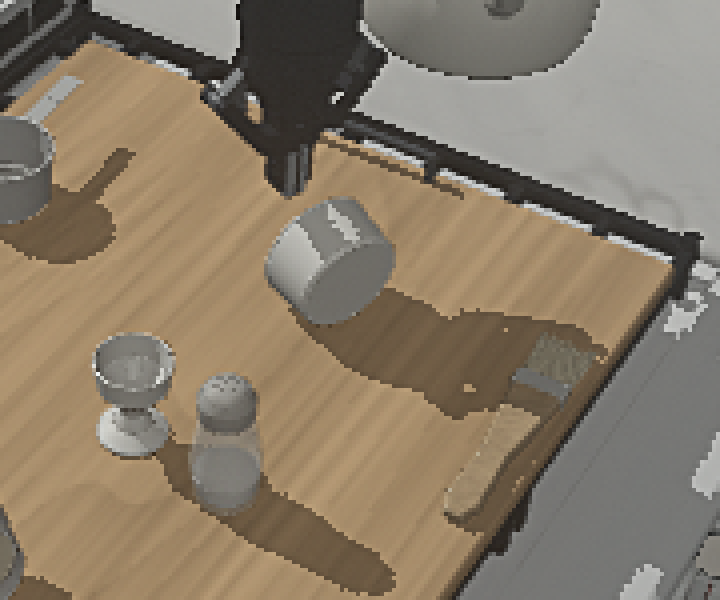

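Pic 3: the fingertips are at (288,190), squarely behind the ramekin's mouth, so I push along tool +x.

Call:
jog_arm(plan=[{"x": 0.03,"y": 0,"z": -0.03,"wx": 0,"wy": 0,"wz": 0},{"x": 0.07,"y": 0,"z": -0.04,"wx": 0,"wy": 0,"wz": 0},{"x": 0.1,"y": 0,"z": -0.04,"wx": 0,"wy": 0,"wz": 0},{"x": 0.12,"y": 0,"z": -0.04,"wx": 0,"wy": 0,"wz": 0},{"x": 0.14,"y": 0,"z": -0.04,"wx": 0,"wy": 0,"wz": 0},{"x": 0.16,"y": 0,"z": -0.04,"wx": 0,"wy": 0,"wz": 0},{"x": 0.18,"y": 0,"z": -0.04,"wx": 0,"wy": 0,"wz": 0},{"x": 0.2,"y": 0,"z": -0.04,"wx": 0,"wy": 0,"wz": 0},{"x": 0.22,"y": 0,"z": -0.04,"wx": 0,"wy": 0,"wz": 0},{"x": 0.24,"y": 0,"z": -0.04,"wx": 0,"wy": 0,"wz": 0}])

```text
t: 4.63
eef_pos: [0.5302, -0.1912, 0.1411]
tool_rot: [0.0, 0.227, 0.974, 0.001]
contact_force: [-0.3, -0.1, -0.9]
gripper_width: 0.001
```

```bash
python3 -c "
from go import *
from fit import *
u=np.array([np.cos(np.deg2rad(-26)),np.sin(np.deg2rad(-26))])
o=np.array([.498,-.177])
go(*[(*(o+d*u),.136,154) for d in (.02,.0)])
im=cams.read_camera('scene')[:,:,::-1]
a=cv2.resize(im[140:240,290:410],(600,500),interpolation=3)
cv2.imwrite('pics/d.png',a)
"
```

```text
t 4.63 pos [ 0.5302 -0.1912  0.1411] F [-0.3 -0.1 -0.9] q [ 0.72  0.47 -0.63  1.88  0.34  0.9   1.05]
(np.float64(0.5159758809259833), np.float64(-0.18576742293578155), 0.136, 154) shift [ 0.076 -0.007  0.025] w [ 0.0005 -0.0001 -0.0011]
(np.float64(0.498), np.float64(-0.177), 0.136, 154) shift [ 0.176 -0.008  0.025] w [ 0.0005 -0.0001 -0.0011]
```

View pics/d.png

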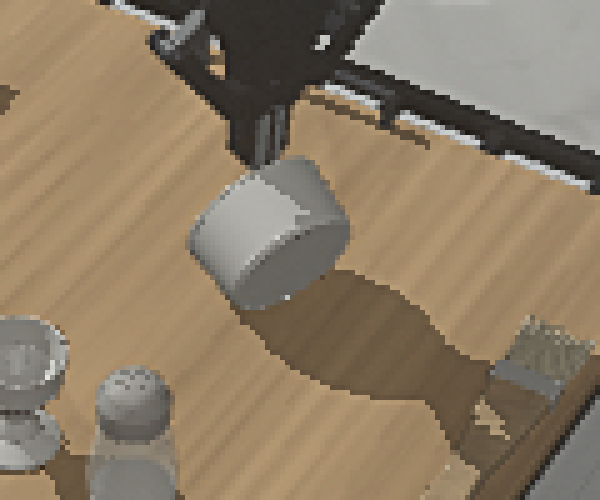

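Pic 4: the ramekin is tipping, with the finger at (260,165) near mid-rim. I continue the push.

Call:
jog_arm(plan=[{"x": 0.02,"y": 0,"z": 0,"wx": 0,"wy": 0,"wz": 0},{"x": 0.04,"y": 0,"z": 0,"wx": 0,"wy": 0,"wz": 0},{"x": 0.06,"y": 0,"z": 0,"wx": 0,"wy": 0,"wz": 0},{"x": 0.08,"y": 0,"z": 0,"wx": 0,"wy": 0,"wz": 0},{"x": 0.1,"y": 0,"z": 0,"wx": 0,"wy": 0,"wz": 0},{"x": 0.12,"y": 0,"z": 0,"wx": 0,"wy": 0,"wz": 0},{"x": 0.12,"y": 0,"z": 0,"wx": 0,"wy": 0,"wz": 0},{"x": 0.12,"y": 0,"z": 0,"wx": 0,"wy": 0,"wz": 0}])

```text
t: 5.35
eef_pos: [0.5079, -0.1802, 0.1411]
tool_rot: [-0.0, 0.226, 0.974, 0.001]
contact_force: [0.9, -1.0, 0.3]
gripper_width: -0.003
```

```bash
python3 -c "
from go import *
from fit import *
u=np.array([np.cos(np.deg2rad(-26)),np.sin(np.deg2rad(-26))])
o=np.array([.498,-.177])
go(*[(*(o+d*u),.136,154) for d in (.0,)])
im=cams.read_camera('scene')[:,:,::-1]
a=cv2.resize(im[140:240,290:410],(600,500),interpolation=3)
cv2.imwrite('pics/e.png',a)
"
```

```text
t 5.35 pos [ 0.5079 -0.1802  0.1411] F [ 0.9 -1.   0.3] q [ 0.74  0.44 -0.64  1.93  0.33  0.88  1.04]
(np.float64(0.498), np.float64(-0.177), 0.136, 154) shift [ 0.051 -0.007  0.026] w [ 0.0004 -0.0003 -0.001 ]
```

View pics/e.png

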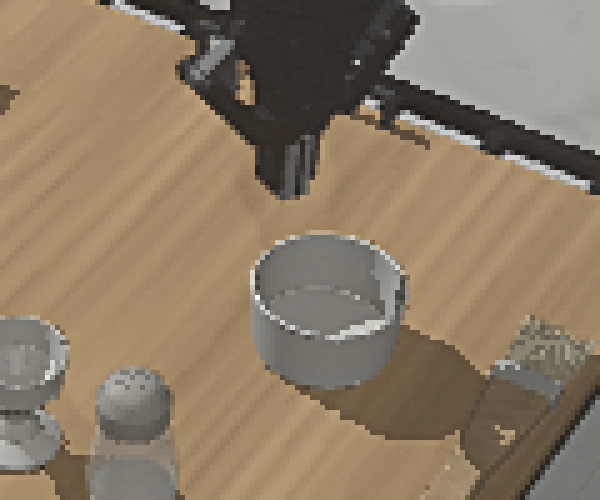

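Pic 5: the ramekin is upright at (325,310), and the fingers are clear of it. Next, the tin.

```bash
python3 -c "
from go import *
go((.51,.0,.26,143),(.513,.184,.26,143))"
```

```text
t 5.4 pos [ 0.5081 -0.1803  0.1411] F [ 0.1 -0.2 -0.5] q [ 0.74  0.44 -0.64  1.93  0.33  0.88  1.04]
(0.51, 0.0, 0.26, 143) shift [ 0.389  0.814 -0.593] w [ 0.0004 -0.0003  0.0601]
(0.513, 0.184, 0.26, 143) shift [ 0.782  1.646 -0.592] w [ 0.0004 -0.0003  0.0601]
```

Call:
jog_arm(plan=[{"x": 0,"y": 0,"z": -0.2,"wx": 0,"wy": 0,"wz": 0},{"x": 0,"y": 0,"z": -0.4,"wx": 0,"wy": 0,"wz": 0},{"x": 0,"y": 0,"z": -0.6,"wx": 0,"wy": 0,"wz": 0},{"x": 0.1,"y": 0.2,"z": -0.6,"wx": 0,"wy": 0,"wz": 0.06},{"x": 0.2,"y": 0.4,"z": -0.6,"wx": 0,"wy": 0,"wz": 0.06},{"x": 0.3,"y": 0.6,"z": -0.6,"wx": 0,"wy": 0,"wz": 0.06},{"x": 0.4,"y": 0.8,"z": -0.6,"wx": 0,"wy": 0,"wz": 0.06},{"x": 0.4,"y": 0.8,"z": -0.6,"wx": 0,"wy": 0,"wz": 0.06},{"x": 0.47,"y": 1.0,"z": -0.6,"wx": 0,"wy": 0,"wz": 0.06}])

```text
t: 6.15
eef_pos: [0.5117, 0.0372, 0.2613]
tool_rot: [0.0, 0.319, 0.948, -0.001]
contact_force: [0.9, -2.0, -1.3]
gripper_width: -0.003
```

```bash
python3 -c "
from go import *
go((.513,.184,.26,143),(.513,.184,.138,143))"
```

```text
t 6.15 pos [0.5117 0.0372 0.2613] F [ 0.9 -2.  -1.3] q [ 0.46  0.27 -0.77  1.86  0.21  1.1   0.53]
(0.513, 0.184, 0.26, 143) shift [0.438 0.588 0.005] w [-0.0005  0.0002 -0.0012]
(0.513, 0.184, 0.138, 143) shift [0.439 0.589 0.615] w [-0.0005  0.0002 -0.0012]
```

Call:
jog_arm(plan=[{"x": 0.2,"y": 0.3,"z": 0,"wx": 0,"wy": 0,"wz": 0},{"x": 0.44,"y": 0.59,"z": 0,"wx": 0,"wy": 0,"wz": 0},{"x": 0.44,"y": 0.59,"z": 0,"wx": 0,"wy": 0,"wz": 0},{"x": 0.44,"y": 0.59,"z": 0,"wx": 0,"wy": 0,"wz": 0},{"x": 0.44,"y": 0.59,"z": 0,"wx": 0,"wy": 0,"wz": 0},{"x": 0.44,"y": 0.59,"z": 0.2,"wx": 0,"wy": 0,"wz": 0},{"x": 0.44,"y": 0.59,"z": 0.4,"wx": 0,"wy": 0,"wz": 0},{"x": 0.44,"y": 0.59,"z": 0.5,"wx": 0,"wy": 0,"wz": 0},{"x": 0.44,"y": 0.59,"z": 0.6,"wx": 0,"wy": 0,"wz": 0},{"x": 0.44,"y": 0.59,"z": 0.61,"wx": 0,"wy": 0,"wz": 0},{"x": 0.44,"y": 0.59,"z": 0.61,"wx": 0,"wy": 0,"wz": 0}])

```text
t: 7.07
eef_pos: [0.5125, 0.1834, 0.1383]
tool_rot: [-0.001, 0.319, 0.948, -0.002]
contact_force: [0.8, -0.0, 0.7]
gripper_width: -0.001
```

```bash
python3 -c "
from go import *
from fit import *
u=np.array([np.cos(np.deg2rad(143)),np.sin(np.deg2rad(143))])
o=np.array([.586,.130])
go(*[(*(o+d*u),.138,143) for d in (.053,.0)])
im=cams.read_camera('scene')[:,:,::-1]
a=cv2.resize(im[180:300,180:324],(600,500),interpolation=3)
cv2.imwrite('pics/f.png',a)
"
```

```text
t 7.07 pos [0.5125 0.1834 0.1383] F [ 0.8 -0.   0.7] q [ 0.13  0.48 -0.75  1.91  0.41  0.91  0.1 ]
(np.float64(0.5436723179674935), np.float64(0.16189619622705856), 0.138, 143) shift [-0.189  0.009  0.001] w [-0.0011 -0.0002 -0.0014]
(np.float64(0.586), np.float64(0.13), 0.138, 143) shift [-0.454  0.01   0.001] w [-0.0011 -0.0002 -0.0014]
```

View pics/f.png

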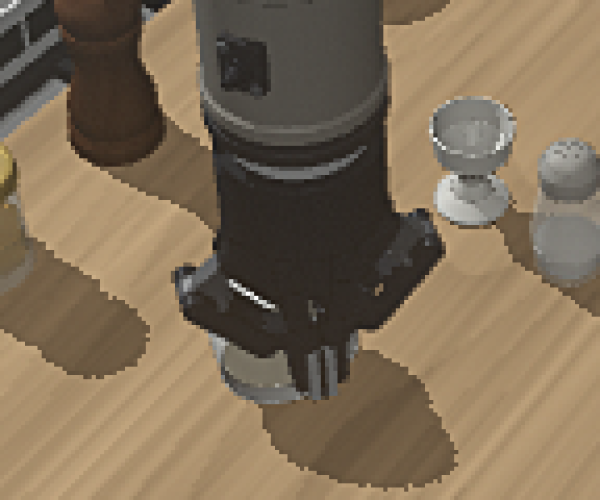

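Pic 6: the fingers at (325,380) are in front of the candle face but look off to the right. I check the model's projection numerically.

```bash
python3 -c "
from fit import *
I={n:cv2.imread(f'pics/{n}0.png') for n in C}
P=cyl(np.array([.586,.130,.107]),np.deg2rad(143),.052,.0375,.0375,.042)
print(proj('scene',[P[:48].mean(0),P[48:].mean(0),[.5125,.1834,.1383]]).round(1),proj('top',[P[:48].mean(0),P[48:].mean(0)]).round(1))
out=[]
for n,(x,y,w,h) in {'scene':(215,220,70,70),'top':(190,165,70,70)}.items():
    a=cv2.resize(I[n][y:y+h,x:x+w],(400,400),interpolation=3)
    for Q in (P[:48],P[48:]):
        q=((proj(n,Q)+.5-[x,y])*400/70).astype(np.int32); cv2.polylines(a,[q],True,(0,0,255),1)
    out.append(a)
cv2.imwrite('pics/g.png',np.hstack(out))
"
```

```text
[[245.5 251.2]
 [250.4 264.5]
 [256.2 272.9]] [[228.8 192.5]
 [217.3 207.1]]
```

View pics/g.png

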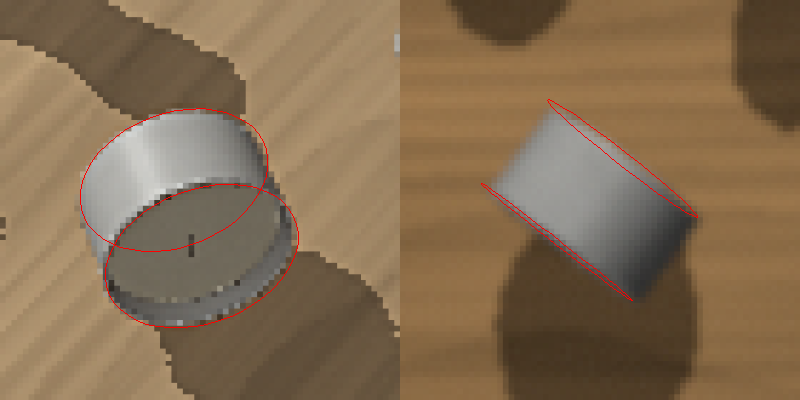

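Pic 7: the model outline is about 1 px (2 mm) off laterally, so I correct by y +0.02 and push along tool −x.

Call:
jog_arm(plan=[{"x": -0.04,"y": 0.02,"z": 0,"wx": 0,"wy": 0,"wz": 0},{"x": -0.09,"y": 0.02,"z": 0,"wx": 0,"wy": 0,"wz": 0},{"x": -0.14,"y": 0.02,"z": 0,"wx": 0,"wy": 0,"wz": 0},{"x": -0.17,"y": 0.02,"z": 0,"wx": 0,"wy": 0,"wz": 0},{"x": -0.19,"y": 0.02,"z": 0,"wx": 0,"wy": 0,"wz": 0},{"x": -0.21,"y": 0.02,"z": 0,"wx": 0,"wy": 0,"wz": 0},{"x": -0.23,"y": 0.02,"z": 0,"wx": 0,"wy": 0,"wz": 0},{"x": -0.25,"y": 0.02,"z": 0,"wx": 0,"wy": 0,"wz": 0},{"x": -0.27,"y": 0.02,"z": 0,"wx": 0,"wy": 0,"wz": 0},{"x": -0.29,"y": 0.02,"z": 0,"wx": 0,"wy": 0,"wz": 0},{"x": -0.31,"y": 0.02,"z": 0,"wx": 0,"wy": 0,"wz": 0}])

```text
t: 8.03
eef_pos: [0.5653, 0.1495, 0.1396]
tool_rot: [0.0, 0.319, 0.948, -0.001]
contact_force: [0.3, 1.1, -0.1]
gripper_width: -0.0
```

```bash
python3 -c "
from go import *
from fit import *
go((.586,.130,.138,143))
im=[cams.read_camera(n)[:,:,::-1] for n in ('scene','top')]
cv2.imwrite('pics/h.png',np.hstack([cv2.resize(im[0][180:300,180:300],(400,400),interpolation=3),cv2.resize(im[1][150:250,180:280],(400,400),interpolation=3)]))
"
```

```text
t 8.03 pos [0.5653 0.1495 0.1396] F [ 0.3  1.1 -0.1] q [ 0.18  0.53 -0.72  1.82  0.43  0.95  0.19]
(0.586, 0.13, 0.138, 143) shift [-0.141 -0.015  0.008] w [-0.0005  0.0002 -0.0013]
```

View pics/h.png

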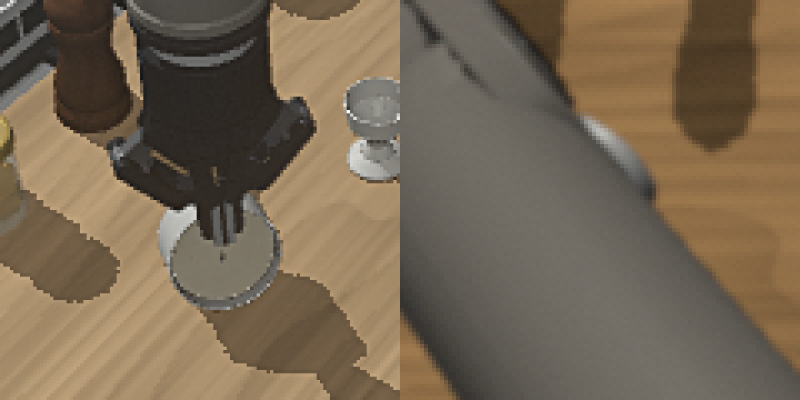

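Pic 8: the tin is tipping, with the fingers centred at (222,230) on its candle face. I continue the push.

Call:
jog_arm(plan=[{"x": -0.02,"y": 0,"z": 0,"wx": 0,"wy": 0,"wz": 0},{"x": -0.04,"y": 0,"z": 0,"wx": 0,"wy": 0,"wz": 0},{"x": -0.06,"y": 0,"z": 0,"wx": 0,"wy": 0,"wz": 0},{"x": -0.08,"y": 0,"z": 0,"wx": 0,"wy": 0,"wz": 0},{"x": -0.1,"y": 0,"z": 0,"wx": 0,"wy": 0,"wz": 0},{"x": -0.12,"y": 0,"z": 0,"wx": 0,"wy": 0,"wz": 0},{"x": -0.14,"y": 0,"z": 0,"wx": 0,"wy": 0,"wz": 0},{"x": -0.16,"y": 0,"z": 0,"wx": 0,"wy": 0,"wz": 0},{"x": -0.16,"y": 0,"z": 0,"wx": 0,"wy": 0,"wz": 0},{"x": -0.16,"y": 0,"z": 0,"wx": 0,"wy": 0,"wz": 0}])

```text
t: 8.97
eef_pos: [0.5913, 0.1294, 0.1395]
tool_rot: [0.0, 0.32, 0.947, -0.001]
contact_force: [-0.2, 0.5, -0.1]
gripper_width: 0.0
```

```bash
python3 -c "
from go import *
from fit import *
go((.586,.130,.138,143))
im=[cams.read_camera(n)[:,:,::-1] for n in ('scene','top')]
cv2.imwrite('pics/i.png',np.hstack([cv2.resize(im[0][180:300,180:300],(400,400),interpolation=3),cv2.resize(im[1][150:250,180:280],(400,400),interpolation=3)]))
"
```

```text
t 8.97 pos [0.5913 0.1294 0.1395] F [-0.2  0.5 -0.1] q [ 0.2   0.56 -0.71  1.77  0.44  0.97  0.24]
(0.586, 0.13, 0.138, 143) shift [ 0.023 -0.014  0.007] w [-0.0005  0.0003 -0.0018]
```

View pics/i.png

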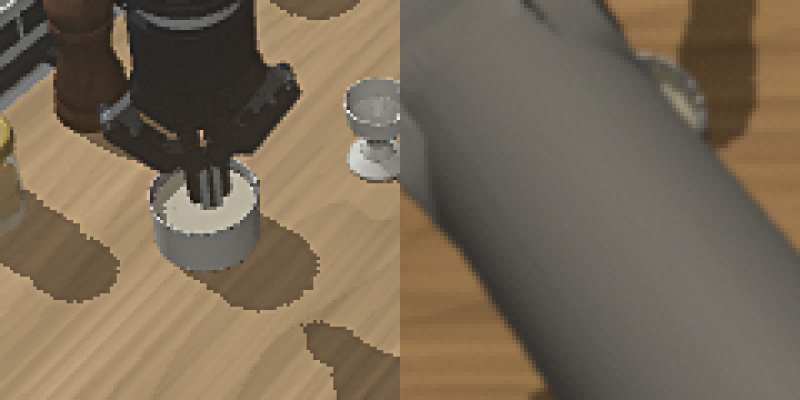

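Pic 9: the tin stands upright, candle up, with the fingertips hovering above it. I retreat straight up.

Call:
jog_arm(plan=[{"x": 0,"y": 0,"z": -0.1,"wx": 0,"wy": 0,"wz": 0},{"x": 0,"y": 0,"z": -0.3,"wx": 0,"wy": 0,"wz": 0},{"x": 0,"y": 0,"z": -0.5,"wx": 0,"wy": 0,"wz": 0},{"x": 0,"y": 0,"z": -0.6,"wx": 0,"wy": 0,"wz": 0},{"x": 0.3,"y": -0.2,"z": -0.6,"wx": 0,"wy": 0,"wz": 0},{"x": 0.6,"y": -0.5,"z": -0.6,"wx": 0,"wy": 0,"wz": 0},{"x": 0.6,"y": -0.5,"z": -0.6,"wx": 0,"wy": 0,"wz": 0},{"x": 0.6,"y": -0.5,"z": -0.6,"wx": 0,"wy": 0,"wz": 0},{"x": 0.6,"y": -0.5,"z": -0.6,"wx": 0,"wy": 0,"wz": 0}])

```text
t: 9.82
eef_pos: [0.4286, 0.1228, 0.2588]
tool_rot: [-0.0, 0.318, 0.948, -0.004]
contact_force: [0.3, 0.4, -0.7]
gripper_width: 0.005
```

```bash
python3 -c "
from go import *
from fit import *
from station import finder
go()
im=[cams.read_camera(n)[:,:,::-1] for n in ('scene','top')]
for t in ('ramekin','candle_tin'):
    L=[finder.place_of(n,t)[:1] for n in('top','scene')]; print(t,[[(np.round(d['location'],1),round(d['confidence'],2),ray(n,d['location'],.072).round(3)) for d in l] for n,l in zip(('top','scene'),L)])
cv2.imwrite('pics/j.png',np.hstack([cv2.resize(im[0][130:340,140:390],(400,336)),cv2.resize(im[1][85:315,135:450],(400,292))[:,:].copy() if 0 else cv2.copyMakeBorder(cv2.resize(im[1][85:315,135:450],(400,292)),0,44,0,0,0)]))
"
```

```text
t 9.82 pos [0.4286 0.1228 0.2588] F [ 0.3  0.4 -0.7] q [ 0.39  0.15 -0.87  1.99  0.14  1.06  0.38]
ramekin [[], [(array([355.8, 209.5]), 0.56, array([ 0.463, -0.161,  0.072]))]]
candle_tin [[(array([240.3, 182.8]), 0.78, array([0.613, 0.107, 0.072]))], [(array([241.5, 248. ]), 0.84, array([0.62 , 0.104, 0.072]))]]
```

View pics/j.png

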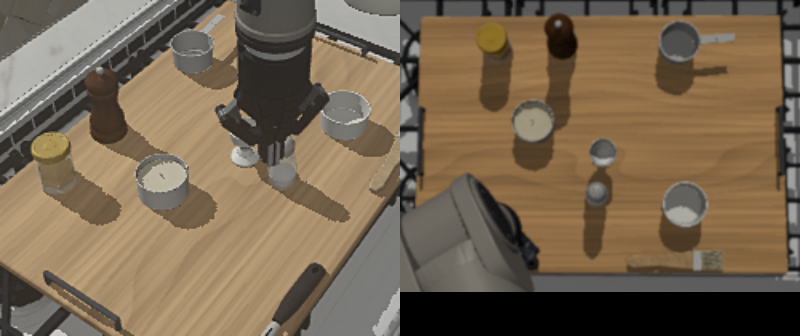

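```bash
python3 -c "
from station import bot
print(bot.hand_in())"
```

```text
the job is handed in; nothing more can be done
None
```

I pushed both the ramekin and the candle tin over with the closed fingertips. Both now stand on their bases, mouth and candle up, and I handed the job in at about 10 s of the 38 s allowed.

- **Final picture:** both are upright, the other things look unmoved, and the arm is raised clear of everything.
- **Distance moved:** the ramekin's base is about 52 mm from where it began, and the tin's is about 53–59 mm including the drop in height. The limit is 100 mm.
- **Forces:** the readings at the end of each move stayed under about 3 N. I did not sample them during the pushes.
- **Checks that failed or disagreed:**
  - In the last pictures the finder missed the ramekin in the top view, so its position comes from the scene camera alone (confidence 0.56).
  - The two cameras put the tin about 8 mm apart.
  - I judged the bystanders by eye and did not measure them.

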